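# Tidy the dollhouse garden

## Task

Tidy the dollhouse garden: first lift the white picket fence off the vegetable crate and lay it flat in the middle of the green lawn mat. Then sort the things lying on the table, the letter and parcel into the red letterbox, the garden tools into the green wheelbarrow, the vegetables into the wooden crate, each lying well down inside. When everything is put away, push the letterbox flap fully shut, and leave the gnome, the steel bin and the potted shrub where they stand.

Things in the scene. Friction and masses are not known exactly. Their poses are not given: they have to be found in the camera images.
- letterbox: red plastic toy letterbox, an open-topped box with a black posting slot on its front, for letters and parcels. 150 mm long (its x) and 140 mm wide (its y) outside, 5 mm walls, rim 65 mm and inner floor 5 mm above the table; fixed. Origin: centre of its underside; z up, x away from the robot (yaw within 0.15). Its flap is hinged on the top of its -y wall.
- flap (a joint): the red flap (lid) of the letterbox, rad: 0 = shut, lying flat on the rim; about 1.57 = standing upright (starts open at 1.42 to 1.68, stop at 1.75). A stiff hinge: it stays where it is left, and takes under 2 N at its free edge to move either way.
- flap_hinge (a point): middle of the flap's hinge line, on top of the letterbox's -y wall (letterbox frame 0, -0.070, 0.0685). The hinge line runs along the letterbox's x. The flap is 130 mm wide along x, 136 mm long and 5 mm thick; open, it stands up to 205 mm above the table; push its outer (-y) side towards +y to shut it.
- flap_edge (a point): middle of the flap's free edge, 138 mm from the hinge line
- barrow: green plastic toy wheelbarrow, an open tray for garden tools. Tray 150 mm long (its x) and 140 mm wide (its y) outside, 5 mm walls, rim 65 mm and inner floor 15 mm above the table; fixed. Origin: centre of its underside; z up, x away from the robot (yaw within 0.15). A black wheel sticks out 33 mm at -x (52 mm high), two handles stick out 60 mm at +x (up to 67 mm high).
- crate: small wooden crate, open-topped, for vegetables; the fence lies across its top at the start. 150 mm long (its x) and 140 mm wide (its y) outside, 5 mm walls, rim 65 mm and inner floor 5 mm above the table; fixed. Origin: centre of its underside; z up, x away from the robot (yaw within 0.15).
- lawn: green lawn mat, 260 mm (its x) by 160 mm (its y), 4 mm thick, fixed flat on the table to the right. Origin: centre of its underside.
- fence: white wooden picket fence section, 120 g, lying flat; 216 mm long (its x), about 88 mm across (its y), 12 mm thick. Pickets 16 mm wide at x = 0, +-50, +-100 mm; two rails at y = -29 and +25 mm, 12 mm wide, so 42 mm free between rails, 34 mm between pickets. Origin: underside of the middle picket, z up; grip the middle picket there, fingers closing along x.
- letter: white toy letter (rigid tablet with a red stamp), 78 x 48 x 14 mm, 45 g. Loose, may be absent. Origin: centre of its underside; z up, x along its length; grip it at the origin across y.
- parcel: brown toy parcel with blue ribbon, 74 x 46 x 34 mm, 70 g. Loose, may be absent. Origin: centre of its underside; z up, x along its length; grip it at the origin across y.
- spade: toy garden spade, wooden handle 14 mm wide and 16 mm high with a 40 mm cross grip, steel blade 36 mm wide; 112 mm long overall (x from -57 to +55 mm), 55 g. Loose, may be absent. Origin: centre of its underside; z up, x along its length; grip it at the origin across y.
- rake: toy garden rake, wooden handle 14 mm wide and 16 mm high, blue head 44 mm wide; 114 mm long overall (x from -57 to +57 mm), 55 g. Loose, may be absent. Origin: centre of its underside; z up, x along its length; grip it at the origin across y.
- carrot: orange toy carrot with green tuft (a vegetable), about 100 mm long, tapering to -x; 30 mm wide at its +x end, 22 to 30 mm at its origin, 28 mm high, 50 g. Loose, may be absent. Origin: centre of its underside; z up, x along its length; grip it at the origin across y.
- corn: yellow toy corn cob with green husk (a vegetable), 90 mm long (x from -46 to +44 mm), 30 to 33 mm wide, 28 mm high, 60 g. Loose, may be absent. Origin: centre of its underside; z up, x along its length; grip it at the origin across y.
- gnome: ceramic garden gnome, 128 mm tall, loose bystander left of the bins. Leave it alone.
- steel_bin: stainless steel toy bin with clip lid, 88 mm across, 106 mm tall, loose bystander right of the bins. Leave it alone.
- shrub: toy shrub in a terracotta pot, 132 mm tall, loose bystander right of the robot. Leave it alone.

How it is judged:
By the outcome, as a careful person would: the job done as asked, in the order asked, and still so for the second after the job is handed in, with the robot touching nothing.
Of letter, parcel, spade, rake, carrot, corn only 4 to 6 are there at a start; the rules pass over those that are not, and their reading is None.
At some moment in a run one of letter, parcel, spade, rake, carrot, corn, fence may be knocked a few centimetres aside while the robot is not near it.
Once in a run the grip may slacken for a moment while it holds something.
It also fails if it takes over 210 s, if anything falls off the work surface, if the arm or the gripper's body presses on something with over 40 N, if the wrist force passes 120 N, or if a joint passes its speed limit or range.

## Robot

A 6-joint arm with a two-finger parallel gripper is mounted at the origin on the work surface. World frame = base frame: x ahead of the robot, y to its left, z up, the work surface at z = 0. Lengths are in mm, angles in rad, forces in N, time in s.
With the tool pointing down it reaches from about 275 to 825 mm from the base axis. Payload 5.2 kg.
Tool frame: the origin (TCP) lies at the very end of the fingers, on their centre line; the grasp point (between the pads) lies 19 mm behind it; z points along the fingers, y is the line along which they close (so a half turn about z gives the same grasp; the last joint's range is limited). The gripper opens to 93 mm and grips with 3 to 60 N. Pads are 15 mm wide; open, the fingers measure 128 mm over their backs; the gripper's body (75 mm by 188 mm) begins 65 mm behind the grasp point.
Start: joints at [1.131, 0.259, 1.535, -0, 1.348, -0.203], TCP at [129.003, 534.662, 218.653] pointing down, gripper open.
Joint ranges: [-3.14, 3.14], [-0.91, 2.08], [0.19, 2.58], [-1.22, 4.36], [0.22, 2.71], [-3.12, 3.12]. Speed limits (rad/s): [2.57, 2.57, 3.14, 3.14, 3.14, 3.14].

## Interface

Orientations are given as [roll, pitch, yaw] about the fixed x, y, z axes, in that order (R = Rz(yaw) Ry(pitch) Rx(roll)).
In Python, from bench import robot gives the robot as it stands. The module is installed in compiled form; this text tells all that it offers. Calls block until the motion is done:
- robot.move_ptp(position, orientation): joint-space move of the TCP to a pose.
- robot.move_linear(position, ori=None, speed=150, f_stop=None): straight line of the TCP; ori=None keeps the orientation; speed is the mean speed in mm/s. With f_stop (N) it stops when the force on the tool has changed by that much, and returns True; else False.
- robot.move_j(angles): joint-space move.
- robot.move_gripper(opening): opening from 0.0 (shut) to 1.0 (fully open); the grip force is fixed at half the most; returns when the fingers have stopped.
- robot.sleep(seconds).
- robot.inverse_kinematics(position, orientation): joint angles nearest the present ones, or None.
- robot.get_image(name): name is "scene" or "top" or "wrist"; returns a dict with "img" (400x640x3 uint8, blue, green, red), "fovy" (degrees; the focal length in pixels is half the picture's height over the tangent of half this angle, whatever the lens; pixels are square), "cx", "cy" (the principal point, pixels), "eye" and "orientation" of the camera in the world. Camera axes: x right, y down, z forward; pixel columns grow to the right and rows downward; lengths in mm; the calibration is good to about 2 mm. A picture is of the moment at which its call begins. There is no depth.
A pose or a line that the arm cannot do raises robot.MotionError and nothing moves.
- robot.hand_in(): hands the job in; it is judged then, once.
Readings, each from a call of its own:
- robot.current_t(): time.
- robot.current_qpos(): joint angles.
- robot.current_joint_vel(): joint speeds.
- robot.current_joint_efforts(): joint torques, N m.
- robot.current_tcp_pos(): TCP position.
- robot.current_eef_rot(): TCP orientation.
- robot.current_contact_force(): force on the tool from outside, world axes, zero at the start.
- robot.current_ft_torque(): the same for the moment, N m.
- robot.current_gripper_width(): opening from 0.0 (shut) to 1.0 (fully open).
- robot.current_finger_force(): force on a finger pad.
Only numpy, scipy, OpenCV 4.12 (cv2) and the standard library are available. Lean on these libraries where they do the work, as an engineer would, in place of code of your own. Each camera call takes 0.05 s, during which the arm holds its last target. There are 200 camera calls.

## Working session

There is one attempt and no reset: what is moved stays moved. The work goes in short steps, each a Python script; the robot and the scene stay as the last script left them, time stands still between calls to the robot, and variables do not carry over. Pictures are saved under pics/ and viewed, at most 14 in all, crops included, and the job is handed in when it is done.

```bash
mkdir -p pics; ls
python3 - <<'E'
from bench import robot
import cv2
for n in ("top","scene"):
    d=robot.get_image(n); cv2.imwrite(f"pics/{n}0.png",d["img"])
    print(n,{k:v for k,v in d.items() if k!="img"})
print(robot.current_t(),robot.current_eef_rot())
E
```

```text
pics
top {'fovy': 56.373133089474415, 'cx': 318.73730877330223, 'cy': 204.32547586773055, 'eye': array([ 385.61108115,  -31.32641811, 1133.28138858]), 'orientation': array([-3.04434045, -0.00518876, -1.5492053 ])}
scene {'fovy': 46.63470386695176, 'cx': 316.6987120232746, 'cy': 201.48299583321818, 'eye': array([1036.12069003,  392.41568813, 1204.3985377 ]), 'orientation': array([-2.58112271, -0.00383879,  2.20824374])}
0.1 [-3.13997759e+00 -3.01333787e-04  2.90480362e+00]
```

View pics/top0.png

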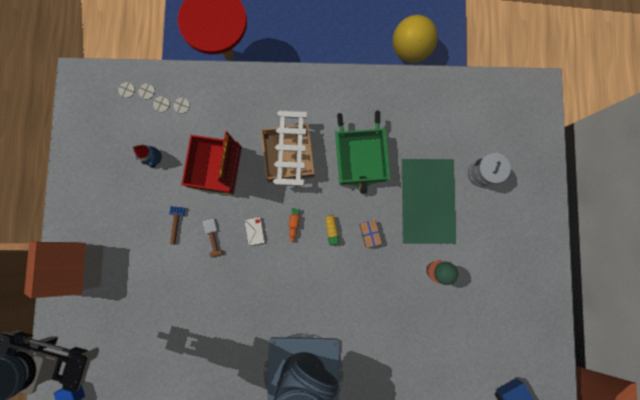

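View pics/scene0.png

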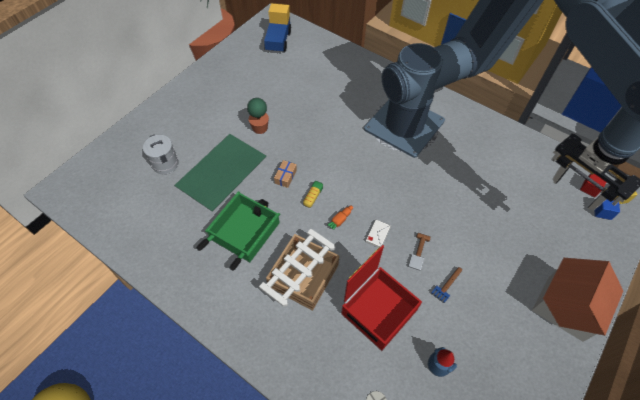

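The top view shows all six items in a row: rake (175,225), spade (212,238), letter (255,231), carrot (294,225), corn (333,230) and parcel (371,234). The letterbox is at (212,163) with its flap up on the right side, the crate with the fence at (290,150), the barrow at (362,155) and the lawn at (428,201). The scene view agrees.

```bash
cat > lib.py <<'E'
import numpy as np, cv2
from scipy.spatial.transform import Rotation as Rn
from bench import robot
def Kinv(d): f=200/np.tan(np.radians(d["fovy"])/2); return f
def p2w(d,uv,z):
    """pixels -> world points on the plane at height z"""
    uv=np.atleast_2d(uv).astype(float); f=Kinv(d)
    r=np.c_[(uv[:,0]-d["cx"])/f,(uv[:,1]-d["cy"])/f,np.ones(len(uv))]
    r=Rn.from_euler("xyz",d["orientation"]).apply(r)
    return d["eye"]+r*((z-d["eye"][2])/r[:,2])[:,None]
def w2p(d,p):
    q=Rn.from_euler("xyz",d["orientation"]).inv().apply(np.atleast_2d(p)-d["eye"])
    return q[:,:2]/q[:,2:]*Kinv(d)+[d["cx"],d["cy"]]
def blob(d,mask,z,box=None):
    """largest blob of a mask in box (u0,v0,u1,v1): centre, axis angle, length, width on plane z (mm)"""
    m=np.zeros_like(mask)
    u0,v0,u1,v1=box or (0,0,640,400); m[v0:v1,u0:u1]=mask[v0:v1,u0:u1]
    n,l,s,c=cv2.connectedComponentsWithStats(m)
    if n<2: return None
    k=1+np.argmax(s[1:,4]); v,u=np.nonzero(l==k)
    w=p2w(d,np.c_[u,v],z)[:,:2]
    (cx,cy),(a,b),ang=cv2.minAreaRect(w.astype(np.float32)); th=np.radians(ang)
    if a<b: a,b,th=b,a,th+np.pi/2
    th=(th+np.pi/2)%np.pi-np.pi/2
    return dict(c=np.array([cx,cy]),th=th,L=a,W=b,mean=w.mean(0),n=s[k,4])
def fg(d):
    """things that stand out of the grey table"""
    h=cv2.cvtColor(d["img"],cv2.COLOR_BGR2HSV)
    return ((h[...,1]>60)|(h[...,2]>175)).astype(np.uint8)
E
python3 - <<'E'
from lib import *
d=robot.get_image("top"); np.save("pics/top.npy",d,allow_pickle=True)
m=fg(d)
for n,b,z in [("rake",(163,200,190,250),12),("spade",(198,212,228,262),12),("letter",(240,212,270,250),14),("carrot",(284,203,304,246),18),("corn",(322,209,344,250),18),("parcel",(356,215,388,252),34),("lawn",(396,150,462,250),4)]:
    mm=m
    print(n,{k:np.round(v,2) for k,v in blob(d,mm,z,b).items()})
c=d["img"][98:200,165:395]; cv2.imwrite("pics/bins.png",cv2.resize(c,(795,352),interpolation=cv2.INTER_CUBIC))
o=m[200:260,160:396]; cv2.imwrite("pics/objs.png",np.vstack([cv2.resize(d["img"][200:260,160:396],None,fx=3.38,fy=3.38,interpolation=cv2.INTER_CUBIC),cv2.resize(cv2.cvtColor(o*255,cv2.COLOR_GRAY2BGR),None,fx=3.38,fy=3.38)]))
E
```

```text
rake {'c': array([425.68, 390.21]), 'th': np.float64(0.06), 'L': np.float64(111.32), 'W': np.float64(45.0), 'mean': array([437.08, 394.54]), 'n': np.int32(278)}
spade {'c': array([369.84, 270.64]), 'th': np.float64(0.05), 'L': np.float64(71.48), 'W': np.float64(38.65), 'mean': array([363.57, 274.48]), 'n': np.int32(156)}
letter {'c': array([413.05, 151.51]), 'th': np.float64(0.22), 'L': np.float64(71.62), 'W': np.float64(36.33), 'mean': array([412.22, 149.78]), 'n': np.int32(180)}
carrot {'c': array([432.1 ,  40.55]), 'th': np.float64(-0.11), 'L': np.float64(99.1), 'W': np.float64(31.31), 'mean': array([434.75,  39.72]), 'n': np.int32(280)}
corn {'c': array([419.84, -74.62]), 'th': np.float64(0.2), 'L': np.float64(89.2), 'W': np.float64(32.2), 'mean': array([419.22, -74.87]), 'n': np.int32(308)}
parcel {'c': array([ 410.44, -189.16]), 'th': np.float64(0.28), 'L': np.float64(75.85), 'W': np.float64(51.24), 'mean': array([ 410.06, -188.43]), 'n': np.int32(377)}
lawn {'c': array([ 515.06, -368.34]), 'th': np.float64(0.02), 'L': np.float64(257.02), 'W': np.float64(157.58), 'mean': array([ 513.96, -368.19]), 'n': np.int32(4295)}
```

View pics/bins.png

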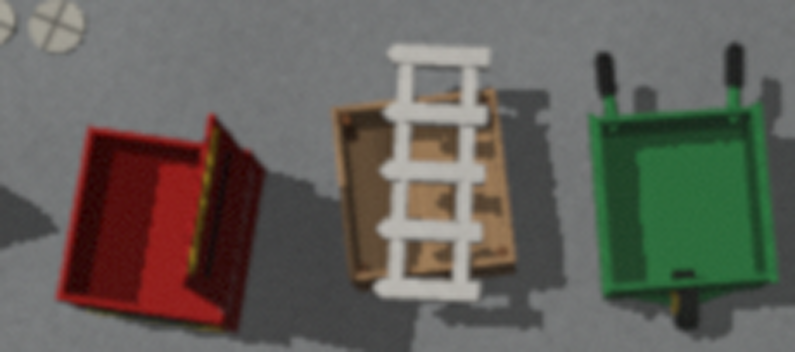

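View pics/objs.png

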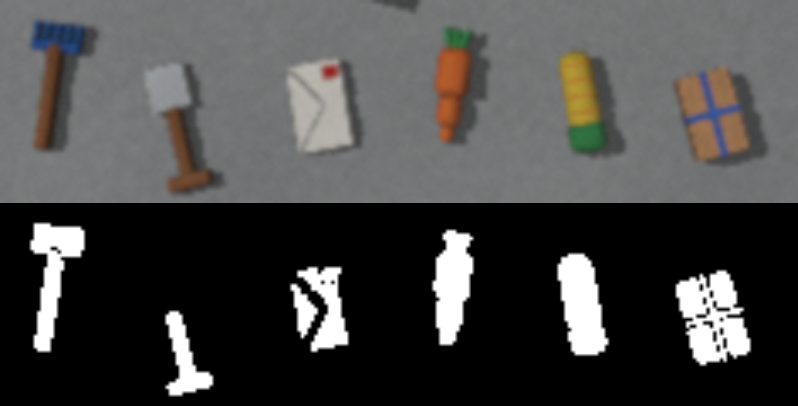

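The bins crop shows these rim corners. Letterbox left rim: (92,128) and (60,299). Crate: (333,108), (495,90), (515,265). Barrow: (590,118), (765,102), (777,280), (605,297). The fence's middle picket is near (433,172). In the items crop, the masks fit except for the spade blade and the letter's flap lines, so I'll refine those two.

```bash
cat > meas.py <<'E'
from lib import *
B=dict(rake=(160,197,192,252),spade=(196,208,230,264),letter=(238,210,272,252),carrot=(280,200,306,250),corn=(320,207,346,252),parcel=(354,213,390,254))
def pca(w):
    c=w.mean(0); _,_,v=np.linalg.svd(w-c,full_matrices=False); a=v[0]*np.sign(v[0][0]); return c,a
def measure(d,name,box=None):
    h=cv2.cvtColor(d["img"],cv2.COLOR_BGR2HSV); u0,v0,u1,v1=box or B[name]
    if name in("rake","spade"):   # brown handle: axis; its end: origin
        m=((h[...,1]>60)&(h[...,0]<30)).astype(np.uint8); k=np.zeros_like(m); k[v0:v1,u0:u1]=m[v0:v1,u0:u1]
        n,l,s,_=cv2.connectedComponentsWithStats(k); i=1+np.argmax(s[1:,4]); v,u=np.nonzero(l==i)
        w=p2w(d,np.c_[u,v],13)[:,:2]
        c,a=pca(w)
        if name=="spade":   # drop the cross grip (wide end)
            t=(w-c)@a; keep=(t>t.min()+18)&(t<t.max()-18); c,a=pca(w[keep])
        t=(w-c)@a
        head=p2w(d,[[0,0]],0) # placeholder for symmetry
        return c,a,t.min(),t.max()
    if name=="letter":
        m=((h[...,2]>145)|(h[...,1]>90)).astype(np.uint8); m=cv2.morphologyEx(m,cv2.MORPH_CLOSE,np.ones((3,3)))
    else: m=cv2.morphologyEx(fg(d),cv2.MORPH_CLOSE,np.ones((3,3)))
    return blob(d,m,dict(letter=14,carrot=14,corn=14,parcel=30)[name],(u0,v0,u1,v1))
E
python3 - <<'E'
from meas import *
d=np.load("pics/top.npy",allow_pickle=True).item()
for n in("rake","spade"):
    c,a,t0,t1=measure(d,n); print(n,np.round(c,1),"th %.3f"%np.arctan2(a[1],a[0]),np.round([t0,t1],1),"origin from low end",np.round(c+a*(t0+56.5),1))
b=measure(d,"letter"); print("letter",b)
s=795/230
def pick(q,z): return p2w(d,(np.array(q)+.5)/s-.5+[165,98],z)[:,:2]
L=pick([(92,128),(60,299),(232,330)],65); C=pick([(333,108),(495,90),(515,265)],65); W=pick([(590,118),(765,102),(777,280),(605,297)],65)
for n,P in(("letterbox",L),("crate",C),("barrow",W)): print(n,P.round(1).tolist(),[round(float(np.linalg.norm(P[i+1]-P[i])),1) for i in range(len(P)-1)])
h=cv2.cvtColor(d["img"],cv2.COLOR_BGR2HSV)
m=((h[...,1]<40)&(h[...,2]>150)).astype(np.uint8); print("fence",blob(d,m,77,(265,100,320,192)))
# pickets: row profile along fence
v,u=np.nonzero(m[100:192,265:320]); w=p2w(d,np.c_[u+265,v+100],77)[:,:2]; c,a=pca(w); print("fence pca",c,np.arctan2(a[1],a[0]))
t=(w-c)@a; print(np.histogram(t,np.arange(-112,113,4))[0])
E
```

```text
rake [411.7 396.4] th -0.086 [-42.6  44.7] origin from low end [425.6 395.2]
spade [370.8 276.3] th 0.323 [-36.5  36. ] origin from low end [389.7 282.7]
letter {'c': array([410.98355103, 158.05166626]), 'th': np.float64(0.20141713692961938), 'L': 76.54911804199219, 'W': 45.96226119995117, 'mean': array([410.63118111, 157.66353363]), 'n': np.int32(393)}
letterbox [[686.3, 342.5], [539.7, 361.1], [516.8, 216.6]] [147.8, 146.3]
crate [[708.3, 139.4], [727.2, 2.5], [577.0, -18.0]] [138.2, 151.6]
barrow [[704.7, -78.7], [722.1, -227.2], [569.2, -237.9], [551.6, -93.9]] [149.5, 153.2, 145.1]
fence {'c': array([653.1015625,  53.4348526]), 'th': np.float64(-0.030041655518584065), 'L': 214.64569091796875, 'W': 84.4651107788086, 'mean': array([652.18624657,  51.93732854]), 'n': np.int32(1073)}
fence pca [652.18624657  51.93732854] -0.018822846642554483
[ 0 26 39 42 34 14 10  8 13  8 10 12  8 18 38 39 41 26 11 11  7 12 12  8
 13  7 28 44 38 36 17  8 12 11  7 11 10  7 13 36 38 40 21  8 13  9  8 15
  9  9 12 28 36 43 37  2]
```

```bash
cat >> lib.py <<'E'
import sys
def near(yaw,x,y):
    """the half turn of yaw nearest the arm's relaxed wrist"""
    ref=np.arctan2(y,x)+np.pi/2
    return yaw+np.pi*np.round((ref-yaw)/np.pi)
def go(x,y,z,yaw): robot.move_ptp([x,y,z],[np.pi,0,near(yaw,x,y)])
def lin(x,y,z,speed=250,f=None,yaw=None):
    return robot.move_linear([x,y,z],None if yaw is None else [np.pi,0,near(yaw,x,y)],speed=speed,f_stop=f)
def grip(mm): robot.move_gripper(mm/93.)
def width(): return robot.current_gripper_width()*93
def snap(name,file,box=None,scale=1):
    d=robot.get_image(name); i=d["img"]
    if box: i=i[box[1]:box[3],box[0]:box[2]]
    cv2.imwrite("pics/"+file,cv2.resize(i,None,fx=scale,fy=scale,interpolation=cv2.INTER_CUBIC)); return d
def loc(o,yaw,p): c,s=np.cos(yaw),np.sin(yaw); return np.array([o[0]+c*p[0]-s*p[1],o[1]+s*p[0]+c*p[1]])
E
python3 - <<'E'
from lib import *
go(653,53,230,np.pi/2-.025); grip(32)
d=snap("wrist","w1.png"); np.save("pics/w1.npy",d,allow_pickle=True)
print(d["eye"],d["orientation"],d["fovy"],robot.current_tcp_pos(),robot.current_qpos(),robot.current_t(),width())
E
```

```text
[654.80274136 135.04150688 397.44906964] [ 2.84349897e+00  7.02249565e-04 -2.49947922e-02] 70.89761498994774 [652.98678064  53.02141898 229.99746839] [-8.89381115e-02  4.43357573e-01  1.23980824e+00  2.94518805e-05
  1.45845724e+00 -6.39496803e-02] 3.8083 32.243224206646126
```

View pics/w1.png

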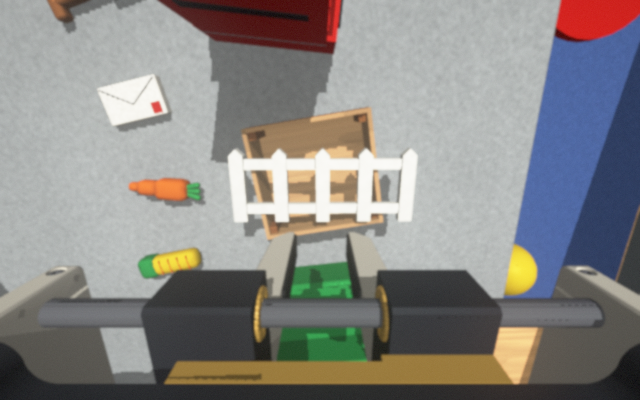

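The wrist view shows the fence's middle picket at (323,187) between the rails at v≈165 and v≈208. The crate rim corners are near (245,130), (370,110), (383,218) and (267,237). I'll check these against the top view.

Run:
```python
from lib import *
d=np.load("pics/w1.npy",allow_pickle=True).item()
print("pick",p2w(d,[(323,187)],77))
h=cv2.cvtColor(d["img"],cv2.COLOR_BGR2HSV); m=((h[...,1]<40)&(h[...,2]>170)).astype(np.uint8)
print(blob(d,m,77,(225,140,425,230)))
# middle picket columns above/below rails
for z0,z1 in((172,201),):
    s=m[z0:z1,300:346]; v,u=np.nonzero(s); print("mid picket",p2w(d,[[u.mean()+300,v.mean()+z0]],77))
    for a,b in((228,252),(394,422)): v,u=np.nonzero(m[z0:z1,a:b]); print(p2w(d,[[u.mean()+a,v.mean()+z0]],77))
C=p2w(d,[(245,130),(370,110),(383,218),(267,237)],65)[:,:2]; print(C.round(1),C.mean(0),[np.linalg.norm(C[i]-C[i-1]).round(1) for i in range(4)])
```

```text
pick [[654.71763868  51.52395448  77.        ]]
{'c': array([656.63519287,  51.91748047]), 'th': np.float64(-0.024694560681923328), 'L': 245.486328125, 'W': 107.86492156982422, 'mean': array([667.4502055 ,  52.31456084]), 'n': np.int32(10540)}
mid picket [[653.94774975  52.85134826  77.        ]]
[[553.54736353  55.50075605  77.        ]]
[[755.2179683   50.18021755  77.        ]]
[[566.5 118.4]
 [709.8 136.7]
 [729.6   6.1]
 [580.9 -16.5]] [646.685637    61.16993297] [np.float64(135.6), np.float64(144.4), np.float64(132.1), np.float64(150.4)]
```

The two views agree within 2 mm: the fence is at (654,52.5) with yaw -0.026, and the crate centre is about (643,61). Picking the fence now.

Run:
```python
from lib import *
lin(654.2,52,85); lin(654.2,52,66.5,80,8); print(robot.current_tcp_pos()[2])
grip(8); print("w",width(),robot.current_finger_force())
lin(654.2,52,150); print("w",width(),robot.current_finger_force())
y=np.pi/2+.02
go(515,-368,60,y); print("w",width())
hit=lin(515,-368,5.5,60,6); print(hit,robot.current_tcp_pos(),width())
grip(30); lin(515,-368,150)
d=snap("top","t2.png",(160,90,520,300),2.2); np.save("pics/top.npy",d,allow_pickle=True); print(robot.current_t())
```

```text
66.22600528073262
w 15.424627121115375 30.000141263008118
w 15.633555041880552 29.997096955776215
w 15.38260907713723
True [ 514.34335161 -367.4581525     7.44636091] 15.557286339187925
9.5667
```

View pics/t2.png

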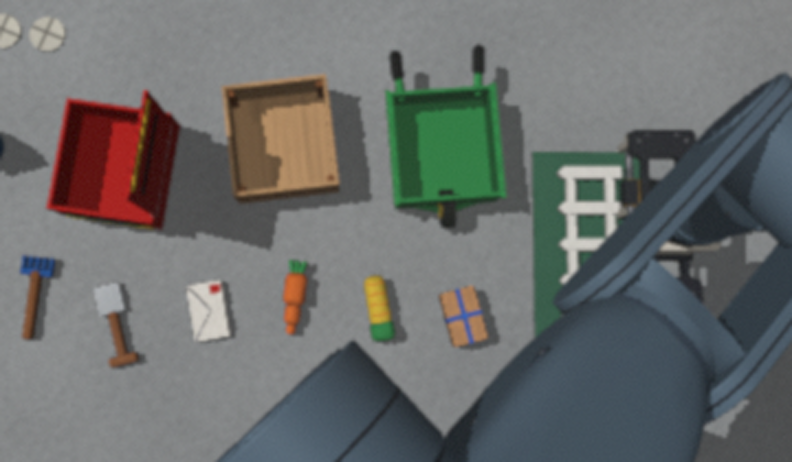

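The fence lies on the lawn, partly hidden by the arm. The crate rim corners are now clear at (224,88), (325,77), (340,187) and (235,200) in the crop. Next I'll check each item with the wrist camera from a standoff pose before picking it.

```bash
cat > pick.py <<'E'
from meas import *
Z=dict(letter=14,parcel=32,carrot=14,corn=14,rake=14,spade=14)
def wmeas(name,c):
    """object near world point c, from the wrist camera: (centre, axis angle, L, W)"""
    d=robot.get_image("wrist"); h=cv2.cvtColor(d["img"],cv2.COLOR_BGR2HSV)
    np.save(f"pics/w_{name}.npy",d,allow_pickle=True)
    if name=="letter": m=(h[...,2]>205)|((h[...,1]>90)&(h[...,2]>60))
    elif name in("rake","spade"): m=(h[...,1]>80)&(h[...,0]<30)
    else: m=(h[...,1]>80)
    m=cv2.morphologyEx(m.astype(np.uint8),cv2.MORPH_CLOSE,np.ones((5,5))); m[265:]=0
    n,l,s,cc=cv2.connectedComponentsWithStats(m)
    p=w2p(d,[*c,Z[name]])[0]; k=[i for i in range(1,n) if s[i,4]>150 and np.hypot(*(cc[i]-p))<70]
    if not k: return None
    i=min(k,key=lambda i:np.hypot(*(cc[i]-p))); o=np.zeros_like(m); o[l==i]=1
    b=blob(d,o,Z[name]); 
    if name in("rake","spade"):
        v,u=np.nonzero(o); w=p2w(d,np.c_[u,v],Z[name])[:,:2]; q,a=pca(w)
        if name=="spade": t=(w-q)@a; q,a=pca(w[(t>t.min()+22)])
        t=(w-q)@a; b.update(th=np.arctan2(a[1],a[0]),low=q+a*t.min()); b["c"]=b["low"]+a*56.5
    return b
E
python3 - <<'E'
from pick import *
P=dict(parcel=(410,-189,.24),corn=(420,-75,.17),carrot=(432,40.5,-.1),letter=(411,158,.2),spade=(386,279,.23),rake=(426,394,-.09))
grip(80)
for n,(x,y,t) in P.items():
    go(x,y,220,t); b=wmeas(n,(x,y)); print(n,b and {k:np.round(v,3).tolist() for k,v in b.items()})
ims=[np.load(f"pics/w_{n}.npy",allow_pickle=True).item()["img"][60:280,190:450] for n in P]
cv2.imwrite("pics/six.png",np.vstack([np.hstack(ims[:3]),np.hstack(ims[3:])]))
d=snap("top","t3.png",(380,90,560,300),2.8); np.save("pics/top.npy",d,allow_pickle=True)
print(robot.current_t())
E
```

```text
parcel {'c': [411.679, -190.145], 'th': 0.261, 'L': 76.754, 'W': 46.681, 'mean': [413.09, -189.869], 'n': 2027}
corn {'c': [419.41, -76.36], 'th': 0.172, 'L': 89.977, 'W': 30.745, 'mean': [419.619, -75.821], 'n': 1412}
carrot {'c': [433.141, 38.872], 'th': -0.091, 'L': 102.472, 'W': 29.094, 'mean': [435.293, 38.758], 'n': 1271}
letter {'c': [385.825, 140.231], 'th': -1.369, 'L': 935.989, 'W': 323.543, 'mean': [389.412, 161.761], 'n': 90378}
spade {'c': [391.341, 282.115], 'th': 0.279, 'L': 71.499, 'W': 36.777, 'mean': [362.552, 273.778], 'n': 654, 'low': [337.025, 266.558]}
rake {'c': [425.545, 395.628], 'th': -0.074, 'L': 90.843, 'W': 12.108, 'mean': [412.156, 396.62], 'n': 576, 'low': [369.2, 399.804]}
16.5917
```

View pics/six.png

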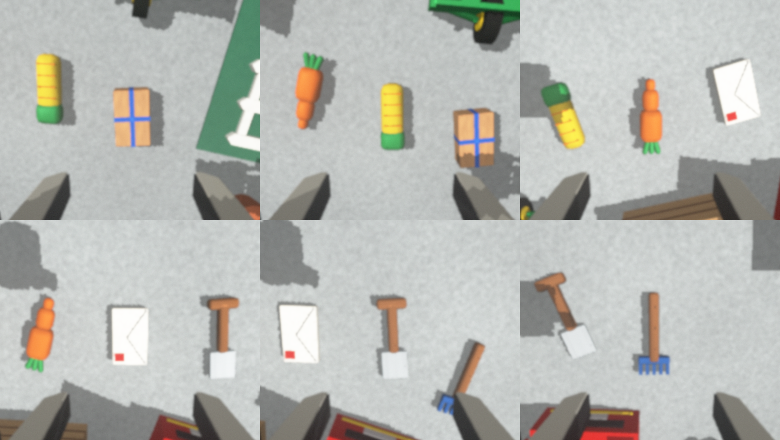

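View pics/t3.png

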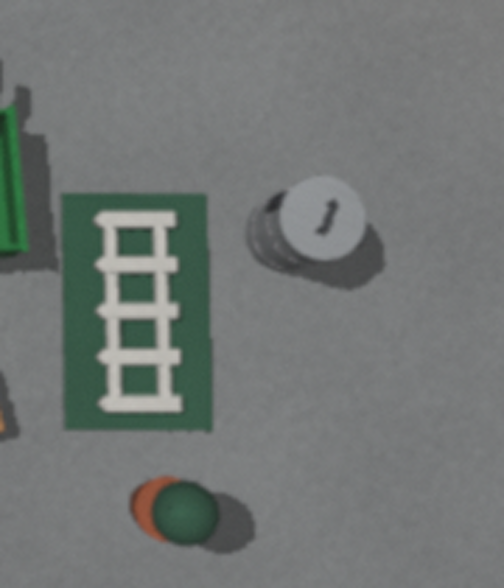

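The six wrist crops confirm the poses, with every item aligned between the fingers; only the letter's mask leaked into the table. The top crop shows the fence flat and centred at (139,311), against the lawn centre at (137,312). Next, wrist views of the letterbox and barrow to refine the bin poses.

Run:
```python
from pick import *
d=np.load("pics/w_letter.npy",allow_pickle=True).item(); h=cv2.cvtColor(d["img"],cv2.COLOR_BGR2HSV)
m=(h[...,2]>225).astype(np.uint8); m=cv2.morphologyEx(m,cv2.MORPH_CLOSE,np.ones((5,5))); print("letter",blob(d,m,14,(285,130,355,235)))
ims=[]
for n,x,y in(("lb",600,285),("bw",637,-159)):
    go(x,y,280,np.pi/2); d=robot.get_image("wrist"); np.save(f"pics/w_{n}.npy",d,allow_pickle=True)
    ims.append(cv2.resize(d["img"][60:270,200:440],None,fx=1.65,fy=1.65,interpolation=cv2.INTER_CUBIC))
cv2.imwrite("pics/two.png",np.hstack(ims))
go(420,-75,220,0); d=robot.get_image("top"); np.save("pics/top.npy",d,allow_pickle=True)
s=2.2; C=p2w(d,(np.array([(224,88),(325,77),(340,187),(235,200)])+.5)/s-.5+[160,90],65)[:,:2]; print(C.round(1).tolist(),C.mean(0),[np.linalg.norm(C[i]-C[i-1]).round(1) for i in range(4)])
```

```text
letter {'c': array([412.7727356 , 157.51057434]), 'th': np.float64(0.18158073135297537), 'L': 78.34388732910156, 'W': 49.33928680419922, 'mean': array([411.4888039 , 157.02552186]), 'n': np.int32(2018)}
[[705.8, 137.7], [724.0, 3.6], [575.8, -19.8], [555.4, 117.8]] [640.27049446  59.80752062] [np.float64(151.8), np.float64(135.4), np.float64(150.0), np.float64(139.1)]
```

View pics/two.png

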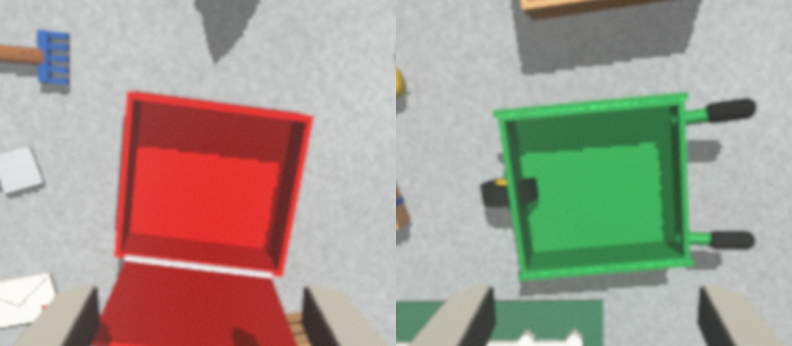

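The crop shows these rim corners. Letterbox: (128,93), (312,118), (281,275), (117,257). Barrow: (497,113), (686,95), (692,265), (522,279).

Run:
```python
from pick import *
for n,q in(("lb",[(128,93),(312,118),(281,275),(117,257)]),("bw",[(101,113),(290,95),(296,265),(126,279)])):
    d=np.load(f"pics/w_{n}.npy",allow_pickle=True).item()
    C=p2w(d,(np.array(q)+.5)/1.65-.5+[200,60],65)[:,:2]
    e=C[1]-C[0]+C[2]-C[3]; f=C[0]-C[3]+C[1]-C[2]
    print(n,C.round(1).tolist(),C.mean(0),"yaw",np.arctan2(e[1],e[0]),np.arctan2(-f[0],f[1]),[np.linalg.norm(C[i]-C[i-1]).round(1) for i in range(4)])
print(robot.current_t())
```

```text
lb [[541.6, 362.6], [688.6, 343.5], [670.9, 207.5], [525.8, 224.3]] [606.72286753 284.46572544] yaw -0.12234967465952495 -0.12188376077890456 [np.float64(139.2), np.float64(148.3), np.float64(137.2), np.float64(146.0)]
bw [[557.3, -95.1], [707.9, -81.0], [721.6, -225.2], [570.8, -238.9]] [ 639.39471162 -160.04233112] yaw 0.09178511515307979 0.09436082989972013 [np.float64(144.4), np.float64(151.3), np.float64(144.9), np.float64(151.5)]
20.8667
```

All bins now agree to 2–3 mm: letterbox (605.5,283.5, -.122), barrow (638.5,-160, .093), crate (642,60.5, .135). Letter next.

```bash
cat > act.py <<'E'
from pick import *
LB=((605.5,283.5),-.122); BW=((638.5,-160.),.093); CR=((642.,60.5),.135)
def pickup(c,th,op,z,up=230):
    go(*c,100,th); grip(op); lin(*c,z+15); hit=lin(*c,z,80,8); grip(4); w=width()
    lin(*c,up); print("pick z",robot.current_tcp_pos()[2],"hit",hit,"w",round(w,1),round(width(),1),"F",round(float(robot.current_finger_force()),1))
def place(box,p,z,turn,op,via=230):
    o,yaw=box; q=loc(o,yaw,p)
    go(*q,via,yaw+turn); print("carried w",round(width(),1),end=" ")
    lin(*q,z+25); hit=lin(*q,z,60,6); print("placed z",robot.current_tcp_pos()[2].round(1),hit,"w",round(width(),1))
    grip(op); lin(*q,via); print("t",robot.current_t())
E
python3 - <<'E'
from act import *
grip(75); pickup((412,157.3),.19,75,2.5)
place(LB,(-20,12),9,np.pi/2,54)
grip(0); q=loc(*LB,(30,12)); lin(*q,40); lin(*q,9,100,6); q=loc(*LB,(3.5,12)); print(lin(*q,9,60,8),robot.current_tcp_pos(),q); p=robot.current_tcp_pos(); lin(p[0]+5,p[1],p[2]); lin(p[0]+5,p[1],230)
go(600,330,330,LB[1]+np.pi/2); d=snap("wrist","w5.png",(150,60,500,290),1.5)
E
```

```text
pick z 228.7045993508639 hit False w 48.0 47.4 F 30.0
carried w 47.8 placed z 7.6 True w 47.9
t 30.8583
False [610.08261394 295.11903283   9.18759142] [610.4343563  294.98486517]
```

View pics/w5.png

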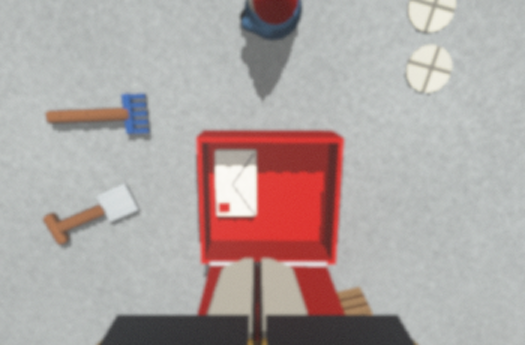

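The letter lies flat at (235,183) in the crop, against the box's -x wall. Next the parcel and vegetables, with a wrist check before each pick.

```bash
cat >> act.py <<'E'
def check(name,c,th):
    go(*c,220,th); b=wmeas(name,c)
    if b is None: raise SystemExit(f"{name} not seen")
    dth=(b["th"]-th+np.pi/2)%np.pi-np.pi/2; print(name,b["c"].round(1),round(th+dth,3),round(b["L"],1),round(b["W"],1))
    if np.hypot(*(b["c"]-c))>12 or abs(dth)>.2: raise SystemExit("moved: look")
    return tuple(b["c"]),th+dth
E
python3 - <<'E'
from act import *
grip(80); c,th=check("parcel",(411.5,-189.8),.26); pickup(c,th,75,16); place(LB,(23,10),21,np.pi/2,54)
grip(70); c,th=check("corn",(419.5,-76),.172); pickup(c,th,60,10); place(CR,(-30,0),15,np.pi/2,40)
grip(70); c,th=check("carrot",(432.5,39),-.09); pickup(c,th,60,10); place(CR,(31,0),15,np.pi/2,40)
E
```

```text
parcel [ 412.1 -190. ] 0.28 76.9 45.5
pick z 228.60272747054404 hit False w 45.8 45.8 F 30.0
carried w 45.8 placed z 20.8 True w 45.7
t 46.9333
corn [419.2 -75.9] 0.185 90.2 29.7
pick z 228.66981197232124 hit False w 29.7 29.8 F 30.0
carried w 29.3 placed z 14.9 True w 29.6
t 56.3333
carrot [433.1  39.1] -0.08 102.3 29.1
pick z 228.67207199360706 hit False w 29.5 29.8 F 30.0
carried w 29.7 placed z 14.9 True w 29.3
t 65.8667
```

Run:
```python
from act import *
grip(60); c,th=check("spade",(389.5,281.5),.25); pickup(c,th,50,3); place(BW,(0,-28),18.5,0,27)
grip(60); c,th=check("rake",(425.6,395.5),-.08); pickup(c,th,50,3); place(BW,(0,28),18.5,0,27)
go(420,-420,300,0); d=snap("top","t6.png",(150,80,520,280),2.1)
```

```text
spade [391.5 282.2] 0.275 71.2 36.7
pick z 228.63077841046908 hit False w 13.7 13.4 F 30.0
carried w 13.7 placed z 17.9 True w 14.0
t 76.3083
rake [425.2 395.9] -0.087 91.0 11.1
pick z 228.5133910976586 hit False w 13.9 13.8 F 30.0
carried w 13.8 placed z 18.0 True w 13.8
t 87.725
```

View pics/t6.png

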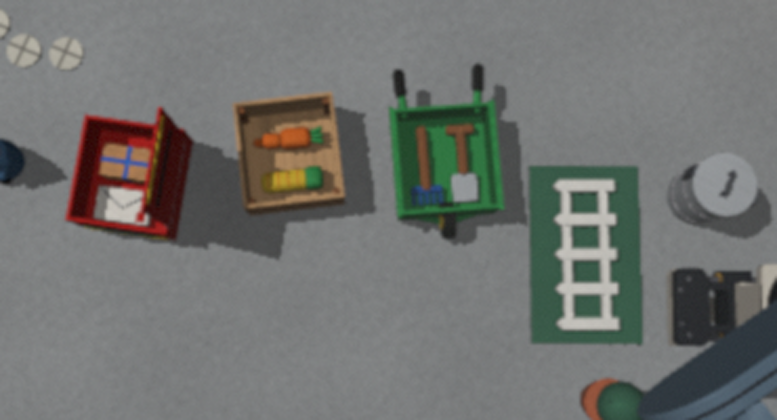

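All six items lie well down in their bins, and the fence is centred at (586,255) on the lawn (585,255). Now I'll shut the flap.

Run:
```python
from act import *
o,yaw=LB; grip(0)
def tip(a,r=112,off=3):
    y=-70+r*np.cos(a)-off*np.sin(a)-9; z=68.5+r*np.sin(a)+off*np.cos(a)
    return (*loc(o,yaw,(0,y)),z)
s=loc(o,yaw,(0,-130)); go(*s,300,yaw+np.pi/2); lin(*s,tip(1.57)[2])
for a in np.arange(1.6,0.05,-.13):
    hit=lin(*tip(a),120,15)
    if hit: print("hit at",a,robot.current_contact_force()); break
p=robot.current_tcp_pos(); print(p,robot.current_contact_force())
if not hit:
    print(lin(p[0],p[1],66,30,10),robot.current_tcp_pos()); q=loc(o,yaw,(0,35)); lin(p[0],p[1],200)
    go(450,-420,300,0); d=snap("top","t7.png",(100,80,520,280),1.9); d=snap("scene","s7.png",(130,90,490,390),2)
    print(robot.current_t())
```

```text
[608.66509848 313.99059591  89.7463469 ] [-0.06827088 -0.08221542  0.66931524]
True [608.81490658 314.03124894  71.19583826]
100.1917
```

View pics/s7.png

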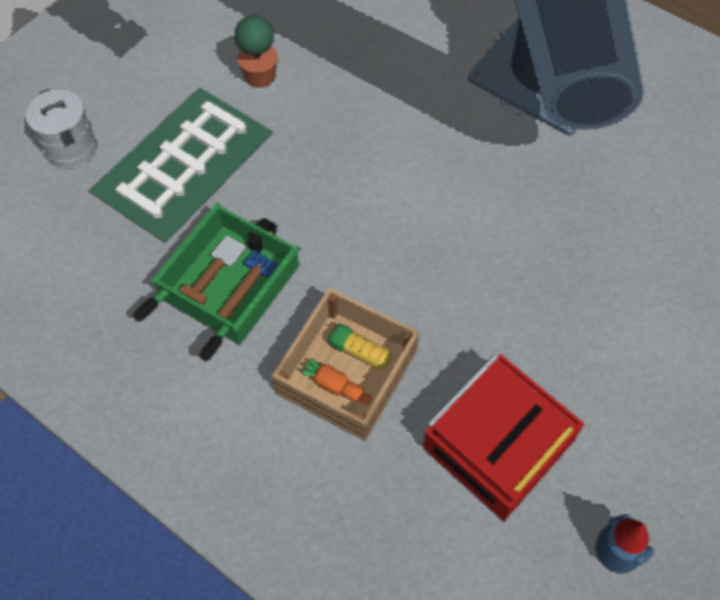

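View pics/t7.png

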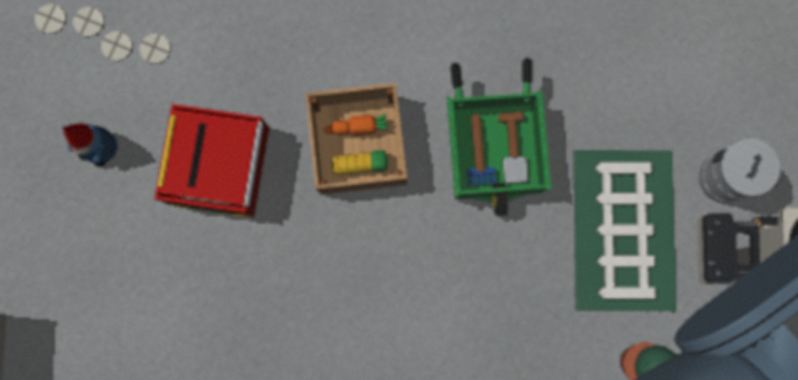

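The flap lies flat on the rim (contact at z = 71.2, matching its shut top surface). The bins and fence are in order, and the bystanders haven't moved.

```bash
python3 -c "
from bench import robot
print(robot.hand_in())"
```

```text
the job is handed in; nothing more can be done
None
```

The garden is tidied and the job handed in after about 100 s of robot time: the fence lies flat mid-lawn, all six items are in their bins, the flap is shut, and the gnome, bin and shrub are untouched; no verdict was returned.

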